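Take the left-hand centre-lock nut off its wheel hub

ROBOT

A 6-joint arm with a two-finger parallel gripper is mounted at the origin on a cart in front of the work surface, level with it; the furniture and walls round the work are solid. World frame = base frame: x ahead of the robot, y to its left, z up, the work surface at z = 0. Lengths are in mm, angles in rad, forces in N, time in s.
With the tool pointing down it reaches from about 275 to 825 mm from the base axis. Payload 4.9 kg.
Tool frame: the origin (TCP) lies midway between the tips of the shut fingers; the grasp point (between the pads) lies 19 mm behind it; z points along the fingers, y is the line along which they close (so a half turn about z gives the same grasp; the last joint's range is limited). The gripper opens to 85 mm and grips with 20 to 120 N. Pads are 22 mm wide; open, the fingers measure 114 mm over their backs; the gripper's body (76 mm by 85 mm) begins 54 mm behind the grasp point. The pads swing forward as they close: fully open they stand 13 mm farther back than shut.
Start: joints at [1.052, 0.326, -0.193, 1.052, 0, 1.437], TCP at [206.452, 509.8, 231.281] pointing down, gripper open.
Joint ranges: [-2.65, 2.65], [-0.97, 1.79], [-1.3, 1.35], [-1.93, 2.1], [-1.47, 1.37], [-3.14, 3.14]. Speed limits (rad/s): [2.57, 2.57, 3.14, 3.14, 3.14, 3.14].

INTERFACE

Orientations are given as a unit quaternion [w, x, y, z].
In Python, from cell import sensors, get_image, camera_params, workorder gives the robot as it stands.
- The arm moves only by the tool jog_arm, never from a script. Its argument "targets" is a list of rows, each a list of 3 entries, a list of its own where there are three numbers: the opening, from -1 (shut) to 1 (fully open), then the shift along the world's x, y, z each as a share of 40 mm, from -1 to 1, then the turn about the world's z as a share of 0.12 rad, from -1 to 1. A call has 1 to 12 rows; each row shifts and turns the commanded pose from where the row before left it; what a row does not reach is not made up. A row lasts 1/12 s, in which the tool goes at most 41.7 mm and 7.16 degrees, less where a joint would pass 70% of its speed; a pose out of reach is approached as far as the arm can. A call with a number of a shift or a turn outside -1 to 1 is refused whole. A call with a gripper value outside its range is refused whole. The fingers move at their own pace and stop on an object; "grip_force" is the grip in N (left out, the last holds). Time passes only in rows, so rows that do not move let the fingers close. It gives the time, the measured TCP pose, the force, the opening and the grip force at its end, in the units of the state.
- sensors.sense(): the state, without advancing time (a new reading comes with each control period).
- get_image(name): name is "scene" or "side" or "wrist"; returns (picture, depth): 420x560x3 uint8, red, green, blue; 420x560 float32, mm along the optical axis (not along the pixel's ray), 0 where there is no reading.
- camera_params(name): a dict with "camera_matrix" (3x3 intrinsics, pixels), "dist_coeffs" ([k1, k2, p1, p2, k3] as OpenCV has them; the pictures are not rectified), "view" (4x4, takes a point from world to camera coordinates); the wrist camera has in their place "tool_from_camera" (4x4, takes a point from camera to tool coordinates, whose origin is the TCP and whose axes are the flange's). Camera axes: x right, y down, z forward; pixel columns grow to the right and rows downward; lengths in mm; the calibration is good to about 2 mm. A picture is of the moment at which its call begins: read the wrist's pose just before it. camera_params takes no time and is no camera call.
- workorder.hand_in(): hands the job in; it is judged then, once.
The state is a dict: "clock": time; "qpos": joint angles; "qvel": joint speeds; "joint_efforts": joint torques, N m; "tool_pos": TCP position; "eef_rot": TCP orientation; "force": force on the tool from outside, world axes, zero at the start; "moment": the same for the moment, N m; "gripper_width": finger opening in mm; "grasp_force": force on a finger pad.
Only numpy, scipy, OpenCV 4.12 (cv2) and the standard library are available. Lean on these libraries where they do the work, as an engineer would, in place of code of your own. Each camera call takes 0.05 s, during which the arm holds its last target. There are 200 camera calls.

TASK

Two centre-lock wheel hubs stand on the bench, spindles up. Take the nut off the hub whose nut carries the left-hand mark (a groove cut round its hexagon, and engraved arrows on its top face that show which way it undoes): draw back that hub's locking bolt, unscrew the nut with a light hand that follows it up, never forcing the thread, and stand it upright in the steel parts tray. Leave the bolt drawn and the other hub alone.

Things in the scene. Friction and masses are not known exactly. Their poses are not given: they have to be found in the camera images.
- hub_marked: wheel hub to work on, fixed to the bench: round grey base plate 156 mm across, steel flange 120 mm across with its top at 46 mm and five drive pegs up to 53 mm high, upright threaded spindle on the axis. Origin: on the axis at bench height; z up; +x points from the axis to the locking bolt's knob.
- spindle_top (a point): top centre of hub_marked's spindle, 86 mm above the bench; thread 34 mm across. LEFT-HAND coarse thread: the nut undoes clockwise seen from above, climbs steeply as it turns, and comes out of the thread after roughly half to three quarters of a turn, to be felt; then it lifts off over the top. Turned anticlockwise it jams on its seat at once. Pulled before it is out, it loads the thread.
- nut: loose aluminium centre-lock nut on hub_marked, 180 to 290 g, 29 mm high, bore 36 mm. Origin: on its axis at its underside (52 mm above the bench at the start), z up. 0 to 7 mm: skirt of six lobes, 74 mm across. 7 to 29 mm: hexagon 54 mm across flats, 62 across corners; the flats face its own +x and every 60 degrees from it. About 0.7 mm play sideways, 1.2 mm up and down.
- nut_top (a point): centre of the nut's top face, 29 mm above its origin. The left-hand mark: two dark arrows engraved on this face, pointing clockwise, and a dark groove round the hexagon at half height; the other hub's nut has neither.
- thrust_collar (a joint): rise in m (0 to 0.008) of the sprung brass collar under the nut. It pushes the nut up with 5 N when tight (0), 3 N at 0.008, where it stops, so the nut is never slack on its thread at the start; friction keeps the nut wherever it is left.
- bolt_knob (a point): middle of the black upright knob of hub_marked's locking bolt: 13 mm thick, 20 mm high (80 to 100 mm above the bench), on a 9 mm stalk, 74.5 mm from the hub's axis while locked. Taken from above it slides level, straight away from the axis (hub +x).
- lock_bolt (a joint): travel of the locking bolt in m: 0 = home, its steel tongue in a slot of the nut's skirt so that the nut cannot turn; 0.016 = fully drawn, at its stop. It slides with about 3 N and stays where it is left. The nut can turn once about 0.009 is drawn.
- hub_plain: the other hub, alike but with a plain nut (no groove, no arrows), which is right-handed and stays done up. Origin and axes as for hub_marked. To be left alone.
- parts_tray: open steel parts tray fixed on the bench, 130 mm (its x) by 200 mm (its y) outside, walls 3 mm thick, rim 26 mm high. Origin: centre of its underside; the inner floor is 4 mm above it. Between it and the hubs stands the bench vice (jaws 190 mm high round x 0.35 to 0.5, y -0.17 to 0.05; the bracket in it 360 mm high at x 0.3); wheels lean behind it from x 0.63 on.
Things that resemble listed ones, but are neither listed nor needed, are in the scene too. What is shaped like the nut but blue is not meant.

How it is judged (in metres and radians):
On the way, in this order (a step that is already met when the one before it is completed fails the run):
1. the locking bolt of the marked hub is drawn back clear of the nut (value of joint lock_bolt above 0.0095 m), for 0.1 s.
2. the nut has been unscrewed and lifted clear of the spindle (z of nut in the frame of hub_marked above 0.09 m), for 0.1 s.
At the end, for the whole second after the job is handed in: the marked nut stands upright (within 6 degrees) and at rest on the floor of the parts tray, and the marked hub's locking bolt is still drawn back (more than 9.5 mm) (x of nut in the frame of parts_tray between -0.04 and 0.04 m and y of nut in the frame of parts_tray between -0.075 and 0.075 m and z of nut in the frame of parts_tray below 0.009 m and angle between nut's own z axis and vertical below 0.1 rad and linear speed of nut below 0.01 m/s and value of joint lock_bolt above 0.0095 m); the robot touches nothing.
It fails at once if the nut is forced on its thread, seat or locking bolt (over 30 N between nut and hub, up to 8 N of it from the sprung collar) (contact force between nut and hub_marked above 30 N).
It fails at once if the other hub is worked at (more than 10 N on it from the robot) (contact force between any of the arm, the fingers and hub_plain above 10 N).
It also fails if it takes over 72 s, if anything falls off the work surface, if the arm or the gripper's body presses on something with over 40 N, if the wrist force passes 120 N, or if a joint passes its speed limit or range.

## Working session

There is one attempt and no reset: what is moved stays moved. The work goes in short steps, Python scripts to look and compute and a tool call to move; the robot and the scene stay as the last step left them, time stands still between calls to the robot, and variables do not carry over. Pictures are saved under pics/ and viewed, at most 13 in all, crops included, and the job is handed in when it is done.

Besides the shell and the picture viewer there is one more tool, called after "Emit:" by a JSON object that holds its "api" and its "payload". jog_arm: Moves the arm, as the interface text tells. Shift numbers are shares of 40 mm and turn numbers shares of 0.12 rad, none past 1 either way. Its arguments: {"type":"object","properties":{"targets":{"type":"array","items":{"type":"array"}},"grip_force":{"type":"number"}},"required":["targets"]}

```bash
mkdir -p pics; ls; cat > h.py <<'E'
import numpy as np, cv2
from cell import sensors, get_image, camera_params, workorder
from scipy.spatial.transform import Rotation as R
def shot(n):
    s=sensors.sense(); im,d=get_image(n); p=camera_params(n)
    K=np.array(p["camera_matrix"]);D=np.array(p["dist_coeffs"])
    if n=="wrist":
        q=s["eef_rot"]; T=np.eye(4);T[:3,:3]=R.from_quat([q[1],q[2],q[3],q[0]]).as_matrix();T[:3,3]=s["tool_pos"]
        W=T@np.array(p["tool_from_camera"])
    else: W=np.linalg.inv(np.array(p["view"]))
    return im,d,K,D,W
def ray(u,v,K,D,W,z):
    a=cv2.undistortPoints(np.array([[[u,v]]],float),K,D)[0,0]
    r=W[:3,:3]@np.array([a[0],a[1],1]);o=W[:3,3]
    return o+r*(z-o[2])/r[2]
def pt(u,v,z,K,D,W):
    a=cv2.undistortPoints(np.array([[[u,v]]],float),K,D)[0,0]
    return W[:3,:3]@(np.array([a[0],a[1],1])*z)+W[:3,3]
def proj(P,K,D,W):
    V=np.linalg.inv(W);rv,_=cv2.Rodrigues(V[:3,:3])
    return cv2.projectPoints(np.array(P,float).reshape(-1,1,3),rv,V[:3,3],K,D)[0][:,0]
E
python3 - <<'E'
from h import *
print(sensors.sense())
ims=[]
for n in ["scene","side","wrist"]:
    im,d,K,D,W=shot(n); np.savez(f"pics/{n}0.npz",im=im,d=d,K=K,D=D,W=W)
    print(n,W.round(2).tolist(),K[0,0]); ims.append(im)
c=np.vstack([ims[0],ims[1]])
cv2.imwrite("pics/a.png",ims[0][:,:,::-1]);cv2.imwrite("pics/b.png",ims[1][:,:,::-1]);cv2.imwrite("pics/c.png",ims[2][:,:,::-1])
E
```

```text
pics
{'clock': 0.0, 'qpos': array([ 1.05183788e+00,  3.26937967e-01, -1.93552176e-01,  1.05202299e+00,
        3.51353102e-05,  1.43663022e+00]), 'qvel': array([-0.00079958, -0.00047268,  0.00135819, -0.00051828,  0.00150507,
        0.00137363]), 'joint_efforts': array([-5.98425540e-04, -4.43394864e+01,  2.62439060e+01,  1.55486172e-02,
       -3.94118001e-05,  1.31274584e-05]), 'tool_pos': array([206.12762886, 509.29634056, 230.51710394]), 'eef_rot': array([-2.92005443e-04,  1.91211343e-01,  9.81548514e-01, -8.07401769e-04]), 'force': array([-0.19252066, -0.07466854, -0.49646738]), 'moment': array([ 0.01197299, -0.0191313 ,  0.04000892]), 'grasp_force': 0.0, 'gripper_width': 85.64177434668503}
scene [[0.47, -0.59, 0.65, -414.81], [-0.88, -0.31, 0.35, -480.95], [-0.0, -0.74, -0.67, 991.38], [0.0, 0.0, 0.0, 1.0]] 523.8593845141404
side [[0.87, -0.31, 0.38, 14.39], [-0.49, -0.56, 0.68, -800.31], [0.0, -0.77, -0.63, 854.03], [0.0, 0.0, 0.0, 1.0]] 396.5261722008034
wrist [[0.38, 0.88, 0.29, 131.64], [0.93, -0.36, -0.12, 539.11], [-0.0, 0.32, -0.95, 373.99], [0.0, 0.0, 0.0, 1.0]] 323.7647983323219
```

View pics/a.png

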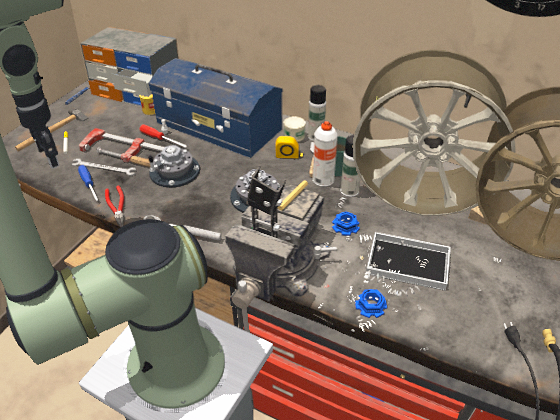

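View pics/b.png

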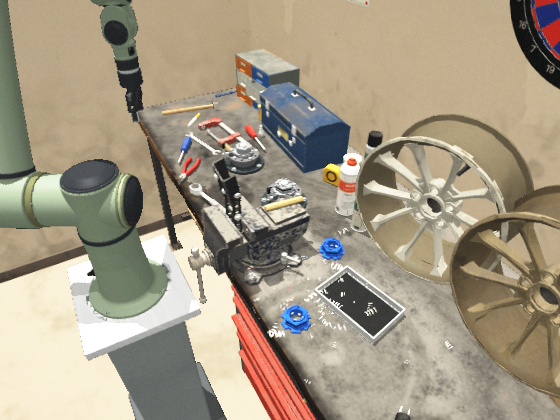

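The scene view shows hubs at about (173,165) and (262,192), and the tray at (408,260). In the side view they are at (243,158), (283,193) and (360,303). The blue nuts at (346,223) and (371,302) are decoys. Next I'll enlarge both hubs to see which one carries the mark.

```bash
python3 - <<'E'
from h import *
S=np.load("pics/scene0.npz");B=np.load("pics/side0.npz")
g=lambda Z:(Z["K"],Z["D"],Z["W"])
for n,u,v in [("hubA",173,150),("hubB",262,180)]: print(n,ray(u,v,*g(S),81).round(0), pt(u,v,S["d"][v,u],*g(S)).round(0))
for n,u,v in [("hubA",244,147),("hubB",283,185)]: print(n,ray(u,v,*g(B),81).round(0), pt(u,v,B["d"][v,u],*g(B)).round(0))
for Z,ps in [(S,[(372,234),(452,247),(447,288),(367,273)]),(B,[(346,267),(405,308),(376,341),(317,291)])]:
  print([ray(u,v,*g(Z),26).round(0).tolist() for u,v in ps], np.mean([ray(u,v,*g(Z),26) for u,v in ps],0).round(1))
c=lambda Z,x,y:cv2.resize(Z["im"][y-36:y+36,x-48:x+48],(390,292),interpolation=cv2.INTER_CUBIC)
o=np.vstack([np.hstack([c(S,173,165),c(S,265,190)]),np.hstack([c(B,243,155),c(B,283,190)])])
cv2.imwrite("pics/d.png",o[:,:,::-1])
E
```

```text
hubA [549. 394.  81.] [547. 392.  83.]
hubB [548.  88.  81.] [549.  88.  80.]
hubA [545. 389.  81.] [544. 389.  81.]
hubB [553. 108.  81.] [551. 105.  83.]
[[546.0, -241.0, 26.0], [598.0, -445.0, 26.0], [458.0, -469.0, 26.0], [414.0, -278.0, 26.0]] [ 504.3 -358.4   26. ]
[[552.0, -247.0, 26.0], [600.0, -435.0, 26.0], [473.0, -472.0, 26.0], [434.0, -278.0, 26.0]] [ 515.  -357.8   26. ]
```

View pics/d.png

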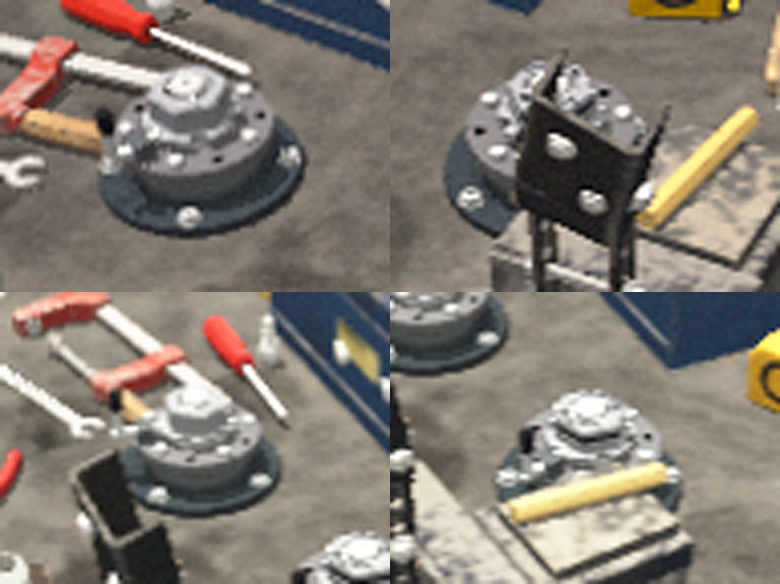

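View pics/c.png

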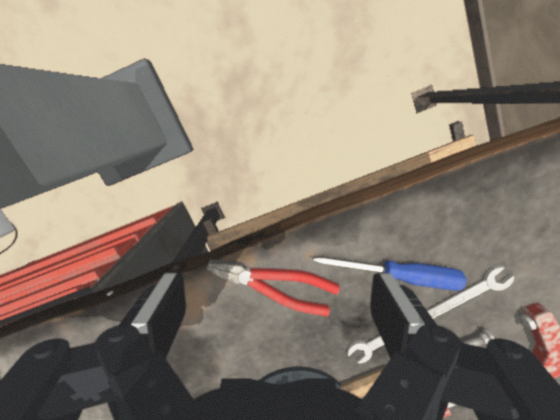

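Hub A at about (548,392) looks plain. Hub B at about (551,105) seems to carry a dark groove, but it's partly hidden by the bracket. I'll confirm with the wrist camera from above.

Emit:
{"api": "jog_arm", "payload": {"targets": [[1, [0.73, -0.59, 0.38], 0], [1, [0.73, -0.59, 0.38], 0], [1, [0.73, -0.59, 0.38], 0], [1, [0.73, -0.59, 0.38], 0], [1, [0.73, -0.59, 0.38], 0], [1, [0.73, -0.59, 0.38], 0], [1, [0.73, -0.59, 0.38], 0], [1, [0.73, -0.59, 0.38], 0], [1, [0.73, -0.59, 0.38], 0], [1, [0.73, -0.59, 0.38], 0], [1, [0.73, -0.59, 0.38], 0], [1, [0, 0, 0], 0]]}}

```text
clock: 1.15
tool_pos: [532.9, 246.0, 400.1]
eef_rot: [0.002, 0.195, 0.981, -0.0]
force: [-1.1, -0.0, -0.0]
gripper_width: 85.2
grasp_force: 0.0
```

```bash
python3 - <<'E'
from h import *
im,d,K,D,W=shot("wrist"); np.savez("pics/w1.npz",im=im,d=d,K=K,D=D,W=W)
cv2.imwrite("pics/e.png",im[:,:,::-1])
print(W.round(2).tolist(),sensors.sense()["tool_pos"],proj([[548,392,81],[552,106,81]],K,D,W))
E
```

```text
[[0.38, 0.88, 0.3, 457.77], [0.92, -0.36, -0.12, 276.26], [0.0, 0.32, -0.95, 543.05], [0.0, 0.0, 0.0, 1.0]] [530.47583668 247.95506839 398.84441838] [[379.35050552 130.44419934]
 [196.47345121 207.91344723]]
```

View pics/e.png

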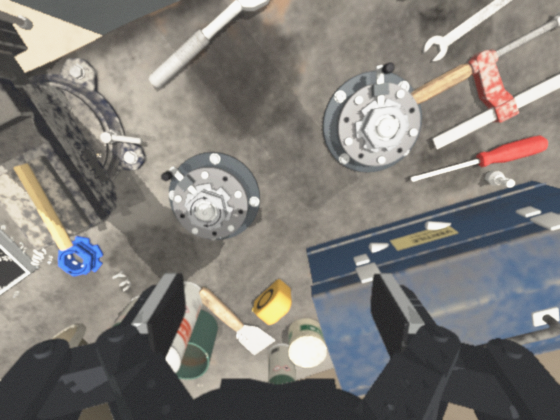

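The wrist view shows hub A's nut at (385,126) and hub B's at (207,208). Their knobs are at (388,68) and (168,176). I'll enlarge both nuts in one crop to compare them.

```bash
python3 - <<'E'
from h import *
Z=np.load("pics/w1.npz");im=Z["im"];g=(Z["K"],Z["D"],Z["W"])
c=lambda x,y:cv2.resize(im[y-55:y+55,x-55:x+55],(400,400),interpolation=cv2.INTER_CUBIC)
cv2.imwrite("pics/f.png",np.hstack([c(380,115),c(205,200)])[:,:,::-1])
for u,v in [(168,176)]: print("knob",ray(u,v,*g,100),pt(u,v,Z["d"][v,u],*g))
for u,v in [(207,208),(207,211)]: print("spindle",ray(u,v,*g,86),pt(u,v,Z["d"][v,u],*g))
E
```

```text
knob [491.30873771  97.87252685 100.        ] [491.29916906  97.92342057 100.12640195]
spindle [557.06104103 122.18634138  86.        ] [556.99904687 122.28253904  86.28536564]
spindle [561.28248802 120.08441525  86.        ] [561.36711997 119.9567272   85.62631762]
```

View pics/f.png

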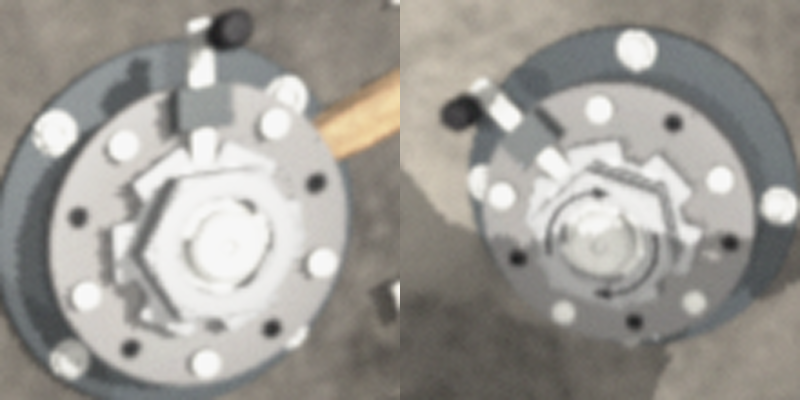

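Confirmed: hub B (right crop, nut at wrist pixel (205,211)) has the groove and the clockwise arrows, so it's hub_marked. Hub A is plain, and the blue nuts are ignored. Before going down I'll check how close the vice is to the knob.

```bash
python3 - <<'E'
from h import *
Z=np.load("pics/w1.npz");d=Z["d"];K,D,W=Z["K"],Z["D"],Z["W"]
v,u=np.mgrid[0:420,0:560];a=cv2.undistortPoints(np.stack([u,v],-1).reshape(-1,1,2).astype(float),K,D)[:,0]
P=(np.c_[a,np.ones(len(a))]*d.reshape(-1,1))@W[:3,:3].T+W[:3,3]
S=np.load("pics/scene0.npz")
a=cv2.undistortPoints(np.stack([u,v],-1).reshape(-1,1,2).astype(float),S["K"],S["D"])[:,0]
Q=(np.c_[a,np.ones(len(a))]*S["d"].reshape(-1,1))@S["W"][:3,:3].T+S["W"][:3,3]
Q=Q[(S["d"].ravel()>0)];P=P[d.ravel()>0]
for n,X in (("wrist",P),("scene",Q)):
  print(n)
  for y in range(130,-80,-20):
    r=[]
    for x in range(280,640,20):
      m=(abs(X[:,0]-x)<10)&(abs(X[:,1]-y)<10)&(X[:,2]<380); r.append(int(X[m,2].max()) if m.any() else -1)
    print(y,r)
print(sensors.sense()["qpos"].round(3))
m=(d.ravel()[d.ravel()>0]>0)&(P[:,2]>92)&(P[:,2]<104)&(abs(P[:,0]-491)<14)&(abs(P[:,1]-98)<14);print("knob",P[m].mean(0),m.sum(),P[m].min(0),P[m].max(0))
m=(P[:,2]>84)&(P[:,2]<89)&(abs(P[:,0]-560)<25)&(abs(P[:,1]-122)<25);print("spindle",P[m].mean(0),m.sum(),P[m].min(0),P[m].max(0))
E
```

```text
wrist
130 [3, 3, 3, 26, 29, 22, 3, 3, 2, 3, 13, 53, 61, 85, 87, 88, 59, 54]
110 [3, 3, 3, 2, 28, 21, 3, 3, 3, 3, 12, 65, 64, 86, 88, 89, 80, 48]
90 [2, 4, 4, 4, 4, 3, 3, 3, 2, 3, 102, 102, 64, 83, 84, 83, 53, 47]
70 [3, 3, 3, 3, 3, 4, 3, 52, 53, 3, 2, 12, 54, 55, 59, 54, 55, 9]
50 [2, 3, 3, 2, 3, 3, 3, 53, 52, 13, 3, 2, 18, 47, 47, 47, 3, 2]
30 [14, 24, 22, 16, 27, 27, 56, 56, 24, 23, 3, 2, 3, 3, 11, 9, 2, 2]
10 [15, 25, 169, 176, 177, 154, 55, 55, 27, 23, 3, 2, 2, 3, 2, 2, 2, 2]
-10 [2, 25, 121, 173, 175, 151, 139, 141, 143, 142, 141, 142, 130, 2, 2, 2, 1, 2]
-30 [90, 91, 36, -1, 166, 151, 155, 157, 156, 153, 149, 141, 130, 2, 2, 2, 2, 2]
-50 [15, 28, -1, -1, -1, 149, 155, 156, 156, 156, 156, 156, 156, 2, 2, 2, 3, 1]
-70 [3, -1, -1, -1, -1, 139, 142, 142, 142, 142, 142, 142, 130, 3, 2, 2, 2, 2]
scene
130 [-1, 1, 4, 27, 29, 3, 2, 2, 3, 3, 11, 54, 60, 84, 85, 85, -1, -1]
110 [1, 2, 4, 28, 26, 4, 4, 3, 4, 4, 13, 48, 65, 82, 85, 83, 78, 48]
90 [2, 2, 2, 3, 2, -1, -1, -1, 2, -1, 100, 98, -1, 85, 83, 84, 56, 47]
70 [2, 2, 3, 4, -1, -1, -1, -1, -1, -1, -1, -1, -1, -1, 65, 55, 54, 41]
50 [2
[... 199 characters left out ...]
-1, -1, -1, -1, -1, -1, -1, -1, -1]
-10 [176, 172, 175, 175, 174, -1, -1, -1, -1, -1, 130, 131, -1, -1, -1, -1, -1, -1]
-30 [286, 273, 218, 177, 174, -465, 144, 139, 142, 142, 141, 143, -1, -1, -1, -1, -1, -1]
-50 [357, 358, 176, 177, -922, -461, 153, 157, 156, 156, 159, 156, 156, -1, -1, -1, -1, -1]
-70 [356, 358, 168, 174, 175, -466, 142, 142, 143, 142, 152, 156, 152, -1, -1, -1, 2, 4]
[ 0.311  0.353  0.266  1.483 -0.     0.701]
knob [490.04850113  94.67278525  99.25128499] 74 [484.33775541  87.36230095  92.18109559] [496.57406887  99.86409601 102.67525961]
spindle [561.14005592 116.60088251  86.12561449] 228 [541.03269644 101.65348179  84.03435697] [578.57345153 140.23829752  88.9307542 ]
```

The vice only rises south of y ≈ 20, so it's clear. Now I'll move above the knob and turn so the fingers close across the bolt.

Emit:
{"api": "jog_arm", "payload": {"targets": [[0, [-0.143, -0.536, -0.604], 0.85], [0, [-0.143, -0.536, -0.604], 0.85], [0, [-0.143, -0.536, -0.604], 0.85], [0, [-0.143, -0.536, -0.604], 0.85], [0, [-0.143, -0.536, -0.604], 0.85], [0, [-0.143, -0.536, -0.604], 0.85], [0, [-0.143, -0.536, -0.604], 0.85], [0, [0, 0, 0], 0], [0, [0, 0, 0], 0]], "grip_force": 20}}

```text
clock: 1.95
tool_pos: [485.3, 100.2, 227.8]
eef_rot: [-0.002, -0.163, 0.987, 0.001]
force: [1.1, -0.6, 0.1]
gripper_width: 42.8
grasp_force: 0.0
```

```bash
python3 - <<'E'
from h import *
im,d,K,D,W=shot("wrist"); np.savez("pics/w2.npz",im=im,d=d,K=K,D=D,W=W)
s=sensors.sense();print(s["tool_pos"],s["eef_rot"],s["qpos"].round(2))
v,u=np.mgrid[0:420,0:560];a=cv2.undistortPoints(np.stack([u,v],-1).reshape(-1,1,2).astype(float),K,D)[:,0]
P=((np.c_[a,np.ones(len(a))]*d.reshape(-1,1))@W[:3,:3].T+W[:3,3]).reshape(420,560,3)
np.save("pics/P2.npy",P)
z=P[...,2];k=(z>93)&(z<105)&(np.hypot(P[...,0]-491,P[...,1]-97)<16)&(im.max(2)<90)
print("knob",P[k].mean(0),k.sum(),P[k].min(0),P[k].max(0))
m=(z>79)&(z<91)&(np.hypot(P[...,0]-560,P[...,1]-121)<40);print("nut+sp",P[m].min(0),P[m].max(0),m.sum())
c,r=cv2.minEnclosingCircle(P[m][:,:2].astype(np.float32));print(c,r)
cv2.imwrite("pics/g.png",im[:,:,::-1])
E
```

```text
[486.87531787 100.80559298 229.24551311] [-4.19456627e-04 -1.63433822e-01  9.86554136e-01  3.82530203e-04] [ 0.06  0.23 -0.33  1.01  0.   -0.27]
knob [489.28212868  92.08450507  99.29373333] 175 [484.10526291  85.99972185  93.04680989] [496.44526836  98.48674648 101.9167048 ]
nut+sp [531.66776177  86.06895507  79.00147111] [592.00277299 144.47626821  88.35294544] 2069
(561.7073364257812, 115.44359588623047) 30.6645565032959
```

View pics/g.png

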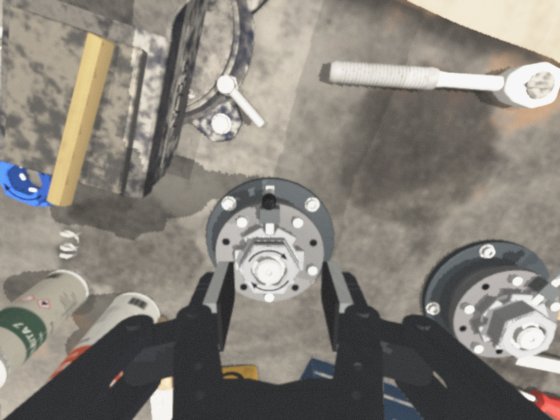

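The knob's top is at about (269,201) and the nut's centre at about (268,268). The measured separation is 76 mm against a nominal 74.5, which is close enough. Going down on the knob.

Emit:
{"api": "jog_arm", "payload": {"targets": [[-0.1, [0.01, -0.045, -0.8], 0], [-0.1, [0.01, -0.045, -0.8], 0], [-0.1, [0.01, -0.045, -0.8], 0], [-0.1, [0.01, -0.045, -0.7], 0], [-0.1, [0, 0, -0.4], 0], [-0.1, [0, 0, -0.3], 0], [-0.1, [0, 0, 0], 0], [-0.1, [0, 0, 0], 0]]}}

```text
clock: 2.67
tool_pos: [489.9, 94.0, 77.9]
eef_rot: [0.0, -0.164, 0.986, 0.0]
force: [-0.4, -0.3, 0.2]
gripper_width: 38.6
grasp_force: 0.0
```

```bash
python3 - <<'E'
from h import *
im,d,K,D,W=shot("wrist")
s=sensors.sense();print(s["tool_pos"],s["force"])
cv2.imwrite("pics/h.png",im[:,:,::-1])
E
```

```text
[490.45355382  93.90248592  78.5082976 ] [ 0.32430052 -0.17772994  0.48111777]
```

View pics/h.png

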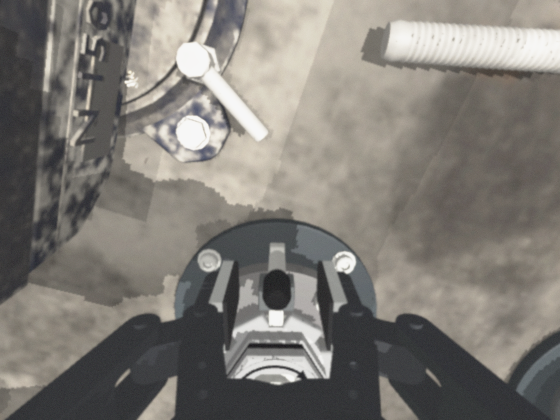

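The knob at (276,290) sits centred between the fingers. Close and draw.

Emit:
{"api": "jog_arm", "payload": {"targets": [[-1, [0, 0, 0], 0], [-1, [0, 0, 0], 0], [-1, [0, 0, 0], 0], [-1, [0, 0, 0], 0], [-1, [0, 0, 0], 0], [-1, [0, 0, 0], 0], [-1, [-0.1, -0.032, 0], 0], [-1, [-0.1, -0.032, 0], 0], [-1, [-0.1, -0.032, 0], 0], [-1, [-0.08, -0.025, 0], 0], [-1, [0, 0, 0], 0], [-1, [0, 0, 0], 0]], "grip_force": 25}}

```text
clock: 3.72
tool_pos: [475.4, 88.7, 78.6]
eef_rot: [0.002, -0.164, 0.986, 0.001]
force: [0.6, 4.8, 7.2]
gripper_width: 11.8
grasp_force: 24.7
```

Emit:
{"api": "jog_arm", "payload": {"targets": [[-1, [-0.05, -0.016, 0], 0], [-1, [0, 0, 0], 0], [-1, [0, 0, 0], 0]]}}

```text
clock: 3.97
tool_pos: [475.4, 88.7, 78.7]
eef_rot: [0.004, -0.164, 0.986, 0.001]
force: [6.4, 5.7, 1.3]
gripper_width: 11.3
grasp_force: 24.7
```

The bolt is at its stop. Release, rise, and go above the nut while turning back (anticlockwise) to bank wrist range.

Emit:
{"api": "jog_arm", "payload": {"targets": [[0, [0, 0, 0], 0], [0, [0, 0, 0], 0], [0, [0, 0, 0], 0], [0.9, [0, 0, 0.6], 0], [1, [0, 0, 0.9], 0], [1, [0, 0, 0.9], 0], [1, [0.4, 0.15, 0.6], 1], [1, [0.6, 0.2, 0], 1], [1, [0.6, 0.2, 0], 1], [1, [0.6, 0.15, 0], 1], [1, [0, 0, 0], 1], [1, [0, 0, 0], 1]], "grip_force": 20}}

```text
clock: 4.97
tool_pos: [560.4, 115.2, 196.4]
eef_rot: [-0.001, -0.503, 0.864, -0.0]
force: [-0.2, 0.4, -0.0]
gripper_width: 85.7
grasp_force: 0.0
```

Emit:
{"api": "jog_arm", "payload": {"targets": [[1, [0, 0, 0], 1], [1, [0, 0, 0], 1], [1, [0, 0, 0], 1], [1, [0, 0, 0], 1], [1, [0, 0, 0], 1], [1, [0, 0, 0], 1], [1, [0, 0, 0], 1], [1, [0, 0, 0], 1], [1, [0, 0, 0], 1], [1, [0, 0, 0], 1], [1, [0, 0, 0], 0], [1, [0, 0, 0], 0]]}}

```text
clock: 5.97
tool_pos: [559.4, 115.1, 196.9]
eef_rot: [0.001, 0.901, -0.433, -0.0]
force: [0.1, 0.2, 0.3]
gripper_width: 85.7
grasp_force: 0.0
```

```bash
python3 - <<'E'
from h import *
im,d,K,D,W=shot("wrist"); np.savez("pics/w3.npz",im=im,d=d,K=K,D=D,W=W)
s=sensors.sense();print(s["tool_pos"],R.from_quat(s["eef_rot"][[1,2,3,0]]).as_matrix().round(3).tolist(),s["qpos"].round(3))
v,u=np.mgrid[0:420,0:560];a=cv2.undistortPoints(np.stack([u,v],-1).reshape(-1,1,2).astype(float),K,D)[:,0]
P=((np.c_[a,np.ones(len(a))]*d.reshape(-1,1))@W[:3,:3].T+W[:3,3]).reshape(420,560,3)
z=P[...,2]
for lo,hi in ((79,90),(84,90),(79,84)):
  m=(z>lo)&(z<hi)&(np.hypot(P[...,0]-562,P[...,1]-115)<36)
  c,r=cv2.minEnclosingCircle(P[m][:,:2].astype(np.float32));print(lo,hi,c,r,m.sum(),np.median(z[m]))
m=(z>79)&(z<84)&(np.hypot(P[...,0]-562,P[...,1]-115)<36)
X=P[m][:,:2];c=np.array(cv2.minEnclosingCircle(X.astype(np.float32))[0])
for t in range(0,60,4):
  r=np.radians(t+np.arange(6)*60);n=np.c_[np.cos(r),np.sin(r)]
  e=np.percentile((X)@n.T,99,axis=0);w=e[:3]+e[3:];print(t,w.round(1),w.sum().round(1))
cv2.imwrite("pics/i.png",im[:,:,::-1])
E
```

```text
[559.52966175 115.18855176 197.00720463] [[0.625, -0.78, -0.001], [-0.78, -0.625, -0.0], [-0.0, 0.001, -1.0]] [ 0.074  0.39  -0.189  0.993 -0.    -2.172]
79 90 (562.5285034179688, 115.2285385131836) 30.810665130615234 3106 82.29100148269302
84 90 (563.1722412109375, 114.86521911621094) 24.971908569335938 779 86.42758831798795
79 84 (562.5285034179688, 115.2285385131836) 30.810665130615234 2327 81.93004638514088
0 [54.8 54.7 55.1] 164.6
4 [54.1 54.2 54.2] 162.6
8 [53.4 53.5 53.4] 160.4
12 [53.  52.8 52.7] 158.5
16 [52.5 52.5 52.4] 157.5
20 [52.5 52.5 52.3] 157.3
24 [52.9 52.7 52.7] 158.3
28 [53.3 53.7 53.5] 160.5
32 [54.2 54.4 54.4] 163.0
36 [54.3 54.8 55. ] 164.2
40 [55.1 55.3 55.5] 166.0
44 [55.3 55.5 55.7] 166.4
48 [55.3 55.6 55.6] 166.6
52 [55.3 55.5 55.8] 166.6
56 [55.1 55.2 55.3] 165.5
```

View pics/i.png

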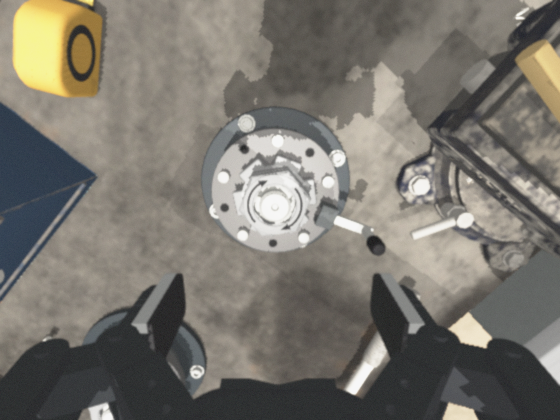

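The bolt is drawn, with its knob at (376,244). The nut's centre at (273,205) works out to (562,115.3), with flats at 18° + 60°k. The wrist will start at j6 ≈ -2.85, which leaves about 330° of clockwise travel in one grip. Going down.

Emit:
{"api": "jog_arm", "payload": {"targets": [[1, [0.0125, 0, -0.5], 1], [1, [0.0125, 0, -0.5], 1], [1, [0.0125, 0, -0.5], 1], [1, [0.0125, 0, -0.5], 1], [1, [0, 0, -0.5], 1], [1, [0, 0, -0.5], 0.5], [1, [0, 0, -0.3], 0], [1, [0, 0, -0.18], 0], [1, [0, 0, 0], 0], [1, [0, 0, 0], 0]]}}

```text
clock: 6.85
tool_pos: [562.0, 115.4, 58.2]
eef_rot: [0.0, 0.993, -0.116, -0.0]
force: [0.2, 0.6, 0.5]
gripper_width: 85.9
grasp_force: 0.0
```

Emit:
{"api": "jog_arm", "payload": {"targets": [[0.6, [0, 0, 0], 0], [0.35, [0, 0, 0], 0], [0, [0, 0, 0], 0], [0, [0, 0, 0], 0], [0, [0, 0, 0], 0], [0, [0, 0, 0], 0]], "grip_force": 20}}

```text
clock: 7.35
tool_pos: [562.9, 115.6, 59.0]
eef_rot: [-0.0, 0.993, -0.116, 0.001]
force: [-0.0, -0.5, 4.4]
gripper_width: 53.3
grasp_force: 29.4
```

Emit:
{"api": "jog_arm", "payload": {"targets": [[0, [0, 0, 0.01], -0.5], [0, [0, 0, 0.01], -0.5], [0, [0, 0, 0], 0]]}}

```text
clock: 7.6
tool_pos: [562.3, 115.4, 59.3]
eef_rot: [-0.0, 0.984, -0.176, 0.0]
force: [-0.2, 0.0, 2.1]
gripper_width: 53.6
grasp_force: 29.2
```

```bash
python3 -c "
from h import *
s=sensors.sense();print(s['force'],s['moment'],s['tool_pos'],s['qpos'][5])"
```

```text
[-0.1719274   0.01062887  2.07746236] [ 0.05574131 -0.11963041  0.00818194] [562.3369498  115.44962105  59.3242356 ] -2.7141769296873384
```

Emit:
{"api": "jog_arm", "payload": {"targets": [[0, [0, 0, 0.01], -0.5], [0, [0, 0, 0.01], -0.5], [0, [0, 0, 0], 0]]}}

```text
clock: 7.85
tool_pos: [562.1, 115.4, 59.9]
eef_rot: [0.0, 0.972, -0.234, 0.0]
force: [0.9, 0.5, 2.4]
gripper_width: 53.9
grasp_force: 29.2
```

```bash
python3 -c "
from h import *
s=sensors.sense();print(s['force'],s['moment'],s['tool_pos'],s['qpos'][5])"
```

```text
[0.94545685 0.48398104 2.41519702] [-0.01221429 -0.05361011 -0.06638429] [562.10432725 115.42535286  59.89269928] -2.595619750946588
```

Emit:
{"api": "jog_arm", "payload": {"targets": [[0, [0, 0, 0.008], -0.5], [0, [0, 0, 0.008], -0.5], [0, [0, 0, 0.008], -0.5], [0, [0, 0, 0.008], -0.5], [0, [0, 0, 0], 0]]}}

```text
clock: 8.27
tool_pos: [561.9, 115.4, 61.0]
eef_rot: [0.0, 0.937, -0.348, -0.0]
force: [1.0, 0.5, 2.2]
gripper_width: 53.3
grasp_force: 29.2
```

Emit:
{"api": "jog_arm", "payload": {"targets": [[0, [0, 0, 0.008], -0.5], [0, [0, 0, 0.008], -0.5], [0, [0, 0, 0.008], -0.5], [0, [0, 0, 0.008], -0.5], [0, [0, 0, 0], 0]]}}

```text
clock: 8.68
tool_pos: [561.9, 115.4, 62.2]
eef_rot: [0.0, 0.889, -0.458, -0.0]
force: [-0.4, -0.2, 1.9]
gripper_width: 53.7
grasp_force: 29.1
```

Emit:
{"api": "jog_arm", "payload": {"targets": [[0, [0, 0, 0.008], -0.5], [0, [0, 0, 0.008], -0.5], [0, [0, 0, 0.008], -0.5], [0, [0, 0, 0.008], -0.5], [0, [0, 0, 0], 0]]}}

```text
clock: 9.1
tool_pos: [561.9, 115.4, 63.5]
eef_rot: [0.0, 0.828, -0.56, -0.0]
force: [-0.1, 1.2, 0.8]
gripper_width: 53.3
grasp_force: 29.1
```

Emit:
{"api": "jog_arm", "payload": {"targets": [[0, [0, 0, 0.008], -0.5], [0, [0, 0, 0.008], -0.5], [0, [0, 0, 0.008], -0.5], [0, [0, 0, 0.008], -0.5], [0, [0, 0, 0], 0]]}}

```text
clock: 9.52
tool_pos: [561.8, 115.4, 64.6]
eef_rot: [0.0, 0.755, -0.655, -0.0]
force: [-0.1, -0.1, 0.8]
gripper_width: 53.8
grasp_force: 29.0
```

Emit:
{"api": "jog_arm", "payload": {"targets": [[0, [0, 0, 0.008], -0.5], [0, [0, 0, 0.008], -0.5], [0, [0, 0, 0.008], -0.5], [0, [0, 0, 0.008], -0.5], [0, [0, 0, 0], 0]]}}

```text
clock: 9.93
tool_pos: [561.6, 115.4, 65.7]
eef_rot: [-0.0, -0.671, 0.741, 0.0]
force: [1.2, -0.7, -0.7]
gripper_width: 53.5
grasp_force: 28.8
```

Emit:
{"api": "jog_arm", "payload": {"targets": [[0, [0, 0, 0.008], -0.5], [0, [0, 0, 0.008], -0.5], [0, [0, 0, 0.008], -0.5], [0, [0, 0, 0.008], -0.5], [0, [0, 0, 0], 0]]}}

```text
clock: 10.35
tool_pos: [561.3, 115.2, 66.7]
eef_rot: [-0.001, -0.578, 0.816, 0.0]
force: [-0.3, -1.1, -2.8]
gripper_width: 53.4
grasp_force: 28.6
```

Emit:
{"api": "jog_arm", "payload": {"targets": [[0, [0, 0, 0.006], -0.5], [0, [0, 0, 0.006], -0.5], [0, [0, 0, 0.006], -0.5], [0, [0, 0, 0.006], -0.5], [0, [0, 0, 0], 0]]}}

```text
clock: 10.77
tool_pos: [561.1, 115.3, 67.7]
eef_rot: [-0.001, -0.476, 0.879, 0.0]
force: [-0.4, -1.0, -3.0]
gripper_width: 53.5
grasp_force: 28.6
```

Emit:
{"api": "jog_arm", "payload": {"targets": [[0, [0, 0, 0.006], -0.5], [0, [0, 0, 0.006], -0.5], [0, [0, 0, 0.006], -0.5], [0, [0, 0, 0.006], -0.5], [0, [0, 0, 0], 0]]}}

```text
clock: 11.18
tool_pos: [560.9, 115.3, 68.7]
eef_rot: [-0.001, -0.367, 0.93, 0.0]
force: [-1.3, -0.2, -3.8]
gripper_width: 53.4
grasp_force: 28.6
```

Emit:
{"api": "jog_arm", "payload": {"targets": [[0, [0, 0, 0.006], -0.5], [0, [0, 0, 0.006], -0.5], [0, [0, 0, 0.006], -0.5], [0, [0, 0, 0.006], -0.5], [0, [0, 0, 0], 0]]}}

```text
clock: 11.6
tool_pos: [560.7, 115.4, 69.7]
eef_rot: [-0.001, -0.254, 0.967, 0.0]
force: [-2.5, 0.6, -3.0]
gripper_width: 53.4
grasp_force: 28.6
```

Emit:
{"api": "jog_arm", "payload": {"targets": [[0, [0, 0, 0.006], -0.5], [0, [0, 0, 0.006], -0.5], [0, [0, 0, 0.006], -0.5], [0, [0, 0, 0.006], -0.5], [0, [0, 0, 0], 0]]}}

```text
clock: 12.02
tool_pos: [560.5, 115.6, 70.7]
eef_rot: [-0.001, -0.136, 0.991, 0.0]
force: [-3.8, -0.3, -2.3]
gripper_width: 53.3
grasp_force: 28.7
```

Emit:
{"api": "jog_arm", "payload": {"targets": [[0, [0, 0, 0.006], -0.5], [0, [0, 0, 0.006], -0.5], [0, [0, 0, 0.006], -0.5], [0, [0, 0, 0.006], -0.5], [0, [0, 0, 0], 0]]}}

```text
clock: 12.43
tool_pos: [560.3, 115.8, 71.6]
eef_rot: [-0.002, -0.017, 1.0, 0.0]
force: [-4.9, 1.4, -2.7]
gripper_width: 53.3
grasp_force: 28.7
```

A sideways force of about -5 N in x has built up. I'll let the hand yield that way while continuing.

Emit:
{"api": "jog_arm", "payload": {"targets": [[0, [-0.018, 0.003, 0.006], -0.5], [0, [-0.018, 0.003, 0.006], -0.5], [0, [-0.005, 0.003, 0.006], -0.5], [0, [0, 0, 0.006], -0.5], [0, [0, 0, 0], 0]]}}

```text
clock: 12.85
tool_pos: [560.1, 116.1, 73.0]
eef_rot: [-0.0, 0.103, 0.995, 0.0]
force: [-2.5, 1.6, -3.5]
gripper_width: 53.6
grasp_force: 28.6
```

Emit:
{"api": "jog_arm", "payload": {"targets": [[0, [-0.005, 0.003, 0.006], -0.5], [0, [-0.005, 0.003, 0.006], -0.5], [0, [0, 0.003, 0.006], -0.5], [0, [0, 0, 0.006], -0.5], [0, [0, 0, 0], 0]]}}

```text
clock: 13.27
tool_pos: [560.1, 116.5, 74.1]
eef_rot: [-0.0, 0.222, 0.975, 0.0]
force: [-2.2, 1.2, -4.4]
gripper_width: 53.5
grasp_force: 28.5
```

Emit:
{"api": "jog_arm", "payload": {"targets": [[0, [0, 0.005, 0.006], -0.5], [0, [0, 0.005, 0.006], -0.5], [0, [0, 0.005, 0.006], -0.5], [0, [0, 0, 0.006], -0.5], [0, [0, 0, 0], 0]]}}

```text
clock: 13.68
tool_pos: [560.8, 117.0, 75.5]
eef_rot: [0.001, 0.337, 0.942, 0.001]
force: [-2.2, 1.5, -1.3]
gripper_width: 53.2
grasp_force: 28.7
```

Emit:
{"api": "jog_arm", "payload": {"targets": [[0, [0, 0.003, 0.006], -0.5], [0, [0, 0.003, 0.006], -0.5], [0, [0, 0.003, 0.006], -0.5], [0, [0, 0, 0.006], -0.5], [0, [0, 0, 0], 0]]}}

```text
clock: 14.1
tool_pos: [560.9, 117.2, 76.5]
eef_rot: [0.001, 0.447, 0.894, 0.001]
force: [-1.4, 1.8, -2.3]
gripper_width: 53.3
grasp_force: 28.7
```

```bash
python3 -c "
from h import *
s=sensors.sense();print(s['force'],s['moment'],s['tool_pos'],s['qpos'])"
```

```text
[-1.39192288  1.81984097 -2.26194784] [0.23698449 0.07014344 0.00123163] [560.88699749 117.21876683  76.48942623] [ 7.71609633e-02  5.12463438e-01 -3.36342228e-01  7.20201668e-01
  1.13116600e-04  1.00442765e+00]
```

The load has dropped, so it may be out of the thread. Probe with a small lift.

Emit:
{"api": "jog_arm", "payload": {"targets": [[0, [0, 0, 0.02], -0.3], [0, [0, 0, 0.02], -0.3], [0, [0, 0, 0], 0]]}}

```text
clock: 14.35
tool_pos: [560.9, 117.2, 78.1]
eef_rot: [0.001, 0.479, 0.878, 0.0]
force: [0.1, 1.6, -1.2]
gripper_width: 53.6
grasp_force: 28.7
```

Emit:
{"api": "jog_arm", "payload": {"targets": [[0, [0, 0, 0.02], -0.3], [0, [0, 0, 0.02], -0.3], [0, [0, 0, 0], 0]]}}

```text
clock: 14.6
tool_pos: [560.7, 117.2, 79.6]
eef_rot: [0.001, 0.51, 0.86, 0.0]
force: [-0.7, 0.8, -2.0]
gripper_width: 53.6
grasp_force: 28.7
```

It's free: it rose 3 mm carrying only its own weight. Lift straight up.

Emit:
{"api": "jog_arm", "payload": {"targets": [[0, [0, 0, 0.04], 0], [0, [0, 0, 0.04], 0], [0, [0, 0, 0.05], 0], [0, [0, 0, 0.05], 0], [0, [0, 0, 0.05], 0], [0, [0, 0, 0], 0]]}}

```text
clock: 15.1
tool_pos: [560.4, 117.0, 89.1]
eef_rot: [0.001, 0.512, 0.859, 0.0]
force: [0.2, 0.6, -2.3]
gripper_width: 53.1
grasp_force: 28.7
```

Emit:
{"api": "jog_arm", "payload": {"targets": [[0, [0, 0, 0.1], 0], [0, [0, 0, 0.1], 0], [0, [0, 0, 0.1], 0], [0, [0, 0, 0.3], 0], [0, [0, 0, 0.6], 0], [0, [0, 0, 0.8], 0], [0, [0, 0, 0.6], 0], [0, [0, 0, 0], 0]], "grip_force": 25}}

```text
clock: 15.77
tool_pos: [563.3, 117.4, 198.4]
eef_rot: [0.004, 0.512, 0.859, 0.003]
force: [1.6, -0.7, -1.6]
gripper_width: 53.3
grasp_force: 28.8
```

```bash
python3 - <<'E'
from h import *
im,d,K,D,W=shot("wrist")
s=sensors.sense();print(s["tool_pos"],s["force"],s["qpos"].round(2))
i2,_,K2,D2,W2=shot("side")
np.savez("pics/side1.npz",im=i2,K=K2,D=D2,W=W2)
cv2.imwrite("pics/j.png",np.hstack([cv2.resize(im,(400,300)),cv2.resize(i2[110:320,200:480],(400,300))])[:,:,::-1])
E
```

```text
[562.2492278  117.32189771 195.85534431] [ 0.95802772  0.10370678 -2.29834105] [ 0.08  0.39 -0.19  0.98 -0.    1.15]
```

View pics/j.png

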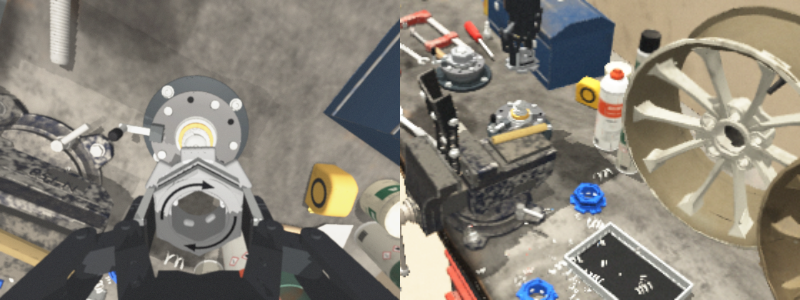

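The nut is held upright, with its arrows visible at about (195,215) in the left half. The spindle is bare and the bolt still drawn. Next: up and over the vice to the tray.

Emit:
{"api": "jog_arm", "payload": {"targets": [[0, [0, 0, 0.9], 0], [0, [0, 0, 0.9], 0], [0, [0, 0, 0.8], 0]]}}

```text
clock: 16.12
tool_pos: [558.8, 117.0, 296.1]
eef_rot: [-0.001, 0.512, 0.859, -0.001]
force: [0.7, -0.2, -1.3]
gripper_width: 53.6
grasp_force: 28.8
```

Emit:
{"api": "jog_arm", "payload": {"targets": [[0, [-0.1, -0.95, 0], 0.92], [0, [-0.1, -0.98, 0], 0.92], [0, [-0.1, -0.98, 0], 0.92], [0, [-0.1, -0.98, 0], 0.92], [0, [-0.1, -0.98, 0], 0.92], [0, [-0.1, -0.98, 0], 0.92], [0, [-0.1, -0.98, 0], 0.92], [0, [-0.1, -0.98, 0], 0.92], [0, [-0.1, -0.98, 0], 0.92], [0, [-0.1, -0.98, 0], 0.92], [0, [-0.1, -0.98, 0], 0.92], [0, [-0.1, -0.9, 0], 0.92]]}}

```text
clock: 17.12
tool_pos: [510.7, -350.7, 294.4]
eef_rot: [-0.001, -0.127, 0.992, 0.001]
force: [0.5, -0.1, -1.9]
gripper_width: 53.5
grasp_force: 28.7
```

Emit:
{"api": "jog_arm", "payload": {"targets": [[0, [0, 0, 0], 0], [0, [0, 0, 0], 0]]}}

```text
clock: 17.28
tool_pos: [510.6, -350.4, 293.9]
eef_rot: [-0.001, -0.123, 0.992, 0.002]
force: [-0.3, 1.3, -1.4]
gripper_width: 53.3
grasp_force: 28.8
```

```bash
python3 - <<'E'
from h import *
im,d,K,D,W=shot("wrist"); np.savez("pics/w4.npz",im=im,d=d,K=K,D=D,W=W)
s=sensors.sense();print(s["tool_pos"],s["eef_rot"].round(3),s["force"],s["qpos"].round(2))
v,u=np.mgrid[0:420,0:560];a=cv2.undistortPoints(np.stack([u,v],-1).reshape(-1,1,2).astype(float),K,D)[:,0]
P=((np.c_[a,np.ones(len(a))]*d.reshape(-1,1))@W[:3,:3].T+W[:3,3]).reshape(420,560,3)
z=P[...,2];m=(z>20)&(z<32)&(abs(P[...,0]-510)<120)&(abs(P[...,1]+358)<140)
n,l,st,_=cv2.connectedComponentsWithStats(m.astype(np.uint8),connectivity=8)
k=1+np.argmax(st[1:,4]);print(st[k]);print(cv2.minAreaRect(P[l==k][:,:2].astype(np.float32)),np.median(z[l==k]))
cv2.imwrite("pics/k.png",im[:,:,::-1])
E
```

```text
[ 511.01280144 -348.84016129  294.32426498] [-0.001 -0.123  0.992  0.002] [ 0.73267256  1.1440572  -1.79902257] [-0.72  0.43  0.13  1.27  0.   -0.97]
[ 195  117  163  106 1579]
((515.7301635742188, -353.98291015625), (130.2699737548828, 200.05799865722656), 11.525030136108398) 26.228954272398482
```

View pics/k.png

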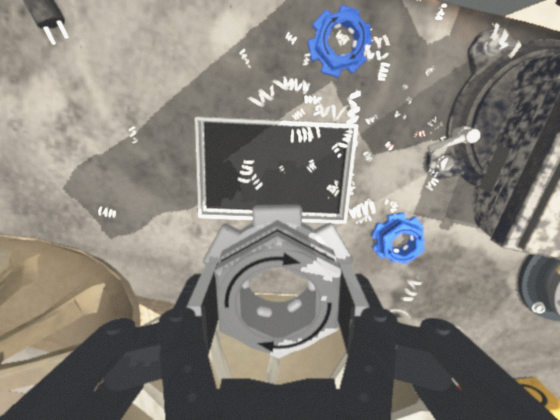

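The tray measures 130 x 200 mm at its rim, centred at (515.7,-354) and turned 11.5°, which matches its stated size. The nut is held above it. I'll read the nut's own height and centre from the depth.

```bash
python3 - <<'E'
from h import *
Z=np.load("pics/w4.npz");im,d,K,D,W=[Z[k] for k in("im","d","K","D","W")]
v,u=np.mgrid[0:420,0:560];a=cv2.undistortPoints(np.stack([u,v],-1).reshape(-1,1,2).astype(float),K,D)[:,0]
P=((np.c_[a,np.ones(len(a))]*d.reshape(-1,1))@W[:3,:3].T+W[:3,3]).reshape(420,560,3)
for x,y in [(237,283),(320,265),(225,320),(330,320),(240,345),(300,345),(275,225),(277,243)]: print(x,y,P[y,x].round(1))
m=np.zeros(d.shape,bool);m[225:350,210:345]=1;m&=(P[...,2]>300)&(P[...,2]<325)
h,e=np.histogram(P[...,2][m],20);print(h,e.round(1));
A=np.c_[P[m][:,:2],np.ones(m.sum())]
t=m&(abs(P[...,2]-np.median(P[...,2][m]))<2.5);A=np.c_[P[t][:,:2],np.ones(t.sum())];print(np.linalg.lstsq(A,P[t][:,2],rcond=None)[0],t.sum(),cv2.minEnclosingCircle(P[t][:,:2].astype(np.float32)))
E
```

```text
237 283 [ 507.5 -370.4  315.8]
320 265 [ 490.3 -338.6  316.7]
225 320 [ 526.1 -371.7  317.1]
330 320 [ 515.  -326.9  317.1]
240 345 [ 782.2 -341.1   35.7]
300 345 [ 531.5 -336.   316.5]
275 225 [ 483.5 -359.7  300.8]
277 243 [ 485.4 -358.3  315.8]
[ 245  483  435  256  222  164  198  267  307  294  379  752 2859 3382
  231   69   66   75   72   66] [300.  301.3 302.5 303.8 305.  306.3 307.5 308.8 310.  311.3 312.5 313.8
 315.  316.2 317.5 318.7 320.  321.2 322.5 323.7 325. ]
[7.45101231e-03 5.46066750e-03 3.14215450e+02] 7362 ((512.8922119140625, -351.4126892089844), 31.404890060424805)
```

The nut's underside is 7 mm below the TCP and it's level. Lowering into the tray.

Emit:
{"api": "jog_arm", "payload": {"targets": [[0, [0.04, -0.04, -0.7], 0], [0, [0.04, -0.04, -0.9], 0], [0, [0, 0, -0.9], 0], [0, [0, 0, -0.9], 0], [0, [0, 0, -0.9], 0], [0, [0, 0, -0.9], 0], [0, [0, 0, -0.7], 0], [0, [0, 0, -0.4], 0], [0, [0, 0, -0.2], 0], [0, [0, 0, 0], 0], [0, [0, 0, 0], 0]]}}

```text
clock: 18.25
tool_pos: [515.6, -351.2, 36.9]
eef_rot: [0.0, -0.125, 0.992, 0.0]
force: [-0.3, -0.6, -1.7]
gripper_width: 53.4
grasp_force: 28.7
```

Emit:
{"api": "jog_arm", "payload": {"targets": [[0, [0, 0, -0.2], 0], [0, [0, 0, -0.15], 0], [0, [0, 0, -0.1], 0], [0, [0, 0, -0.05], 0], [0, [0, 0, -0.04], 0], [0, [0, 0, 0], 0], [0, [0, 0, 0], 0]]}}

```text
clock: 18.83
tool_pos: [515.2, -352.2, 15.0]
eef_rot: [0.0, -0.125, 0.992, -0.0]
force: [0.0, -0.4, -1.6]
gripper_width: 53.7
grasp_force: 28.8
```

Emit:
{"api": "jog_arm", "payload": {"targets": [[0, [0, 0, -0.04], 0], [0, [0, 0, -0.03], 0], [0, [0, 0, 0], 0]]}}

```text
clock: 19.08
tool_pos: [515.1, -352.0, 11.9]
eef_rot: [-0.0, -0.125, 0.992, 0.0]
force: [0.1, 0.9, -1.4]
gripper_width: 53.3
grasp_force: 28.8
```

Emit:
{"api": "jog_arm", "payload": {"targets": [[0, [0, 0, -0.025], 0], [0, [0, 0, 0], 0], [0, [0, 0, 0], 0]]}}

```text
clock: 19.33
tool_pos: [515.3, -352.2, 11.2]
eef_rot: [0.0, -0.125, 0.992, -0.0]
force: [0.1, 0.3, -1.5]
gripper_width: 53.2
grasp_force: 28.8
```

Emit:
{"api": "jog_arm", "payload": {"targets": [[0, [0, 0, -0.025], 0], [0, [0, 0, 0], 0], [0, [0, 0, 0], 0]]}}

```text
clock: 19.58
tool_pos: [515.3, -352.1, 11.1]
eef_rot: [0.0, -0.125, 0.992, -0.0]
force: [-3.1, 2.2, 6.8]
gripper_width: 53.2
grasp_force: 29.6
```

It touched the floor (force z went from -1.5 to +6.8 N). Open a little, rise straight up and clear.

Emit:
{"api": "jog_arm", "payload": {"targets": [[0.35, [0, 0, 0], 0], [0.45, [0, 0, 0], 0], [0.5, [0, 0, 0], 0], [0.6, [0, 0, 0], 0], [0.6, [0, 0, 0], 0], [0.6, [0, 0, 0.1], 0], [0.6, [0, 0, 0.3], 0], [0.6, [0, 0, 0.7], 0], [0.6, [0, 0, 0.9], 0], [0.6, [0, 0, 0.9], 0], [0.6, [0, 0, 0.9], 0], [0.6, [0, 0, 0], 0]]}}

```text
clock: 20.58
tool_pos: [518.9, -355.1, 171.5]
eef_rot: [0.005, -0.125, 0.992, -0.005]
force: [1.3, -0.3, 0.6]
gripper_width: 68.1
grasp_force: 0.0
```

```bash
python3 - <<'E'
from h import *
s=sensors.sense();print(s["tool_pos"],s["force"],s["gripper_width"])
im,d,K,D,W=shot("wrist")
v,u=np.mgrid[0:420,0:560];a=cv2.undistortPoints(np.stack([u,v],-1).reshape(-1,1,2).astype(float),K,D)[:,0]
P=((np.c_[a,np.ones(len(a))]*d.reshape(-1,1))@W[:3,:3].T+W[:3,3]).reshape(420,560,3)
z=P[...,2];t=(z>30)&(z<37)&(np.hypot(P[...,0]-516,P[...,1]+354)<45)
print(np.linalg.lstsq(np.c_[P[t][:,:2],np.ones(t.sum())],P[t][:,2],rcond=None)[0],t.sum(),np.median(z[t]),cv2.minEnclosingCircle(P[t][:,:2].astype(np.float32)))
S=np.load("pics/w4.npz")
im2,d2,K2,D2,W2=shot("side"); uv=proj([[491-15,98-5,100]],K2,D2,W2)[0].astype(int);print(uv)
a2=cv2.undistortPoints(np.stack([u,v],-1).reshape(-1,1,2).astype(float),K2,D2)[:,0]
Q=((np.c_[a2,np.ones(len(a2))]*d2.reshape(-1,1))@W2[:3,:3].T+W2[:3,3]).reshape(420,560,3)
m=(Q[...,2]>90)&(Q[...,2]<104)&(np.hypot(Q[...,0]-480,Q[...,1]-92)<30)&(im2.max(2)<110);print("knob",m.sum(),Q[m].mean(0) if m.any() else 0)
cv2.imwrite("pics/l.png",np.hstack([cv2.resize(im,(400,300)),cv2.resize(im2[100:310,180:460],(400,300))])[:,:,::-1])
E
```

```text
[ 518.86182872 -355.13922353  171.50829065] [ 1.33209401 -0.27590082  0.55741624] 68.11641104126494
[2.97646469e-03 1.29045201e-03 3.22360522e+01] 1886 33.45169477244056 ((517.7573852539062, -352.7629089355469), 30.968942642211914)
[264 189]
knob 17 [471.90986854  86.92626521  96.06588512]
```

```bash
python3 -c "
from h import *
s=sensors.sense();print(s['qvel'].round(3))"
```

```text
[-0.001  0.045 -0.058 -0.015  0.001 -0.001]
```

The nut stands level (top at 33 mm, as expected) at the tray's centre, and the knob is still drawn. Handing in.

Emit:
{"api": "jog_arm", "payload": {"targets": [[0.6, [0, 0, 0], 0], [0.6, [0, 0, 0], 0], [0.6, [0, 0, 0], 0]]}}

```text
clock: 20.93
tool_pos: [514.3, -351.3, 160.5]
eef_rot: [-0.001, -0.125, 0.992, 0.001]
force: [-0.0, -0.0, -0.1]
gripper_width: 68.9
grasp_force: 0.0
```

```bash
python3 -c "
from cell import workorder
print(workorder.hand_in())"
```

```text
the job is handed in; nothing more can be done
None
```

I took the marked left-hand nut off its hub and stood it upright in the middle of the parts tray, leaving its locking bolt drawn and the other hub untouched; the job is handed in at about 21 s, but no verdict came back.

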